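# Put the pipette on its sloping rest and discard the used trough

### The job

Clear up after pipetting: lay the pipette in its two-upright rest, with the thick handle down in the notch of the taller upright and the slim shaft down in the notch of the lower one, tip end pointing down the slope. Lower it onto the rest rather than dropping it. Put the used white reagent trough in the grey open discard box, and leave the petri dish, marker and tip box where they are.

Things in the scene. Friction and masses are not known exactly. Their poses are not given: they have to be found in the camera images.
- pipette: White hand pipette 237 mm long, 85 g, lying on its side. Origin: mid-length, on the underside. Own +y to the plunger end, -y to the tip, z up. Handle 22 mm wide (x), 25 high, y = -8 to +96 mm; slim shaft 8 mm wide, y = -118 to -8, spanning heights 8 to 17 mm above the handle's underside; plunger button 12 wide, y = 96 to 118.
- pipette_center (a point): Middle of the pipette's handle: own y = +30 mm, 12.5 mm above its underside, near the centre of mass; grip here, across the 22 mm width. Axes as the pipette's.
- pipette_tip (a point): The pipette's tip end: own y = -118 mm, 12.5 mm above the level of the handle's underside.
- rest: Fixed aluminium pipette rest; origin on the bench. Base 70 x 175 x 6 mm, two upright plates 56 wide (x), 10 thick: the taller at y = +70 mm, the lower at y = -60. Tops are open notches between flared prongs 20 mm high; floors slope 0.209 rad, falling toward -y. A seated pipette has its axes turned +0.209 rad about the rest's x (tip low, to -y) and its origin at (0, 0, 75) mm in this frame.
- rest_high (a point): Middle of the notch floor of the taller upright, 89.9 mm above the bench; notch 30 mm wide at the floor (for the handle).
- rest_low (a point): Middle of the notch floor of the lower upright, 70.4 mm above the bench; notch 18 mm wide at the floor (for the shaft).
- trough: White open reagent trough, 44 mm wide (x) x 120 mm long (y) x 26 mm high, walls 2 mm, rigid, about 30 g, pink inside, on the bench. Origin: centre of its underside. Grip across the 44 mm width over the long walls.
- trough_center (a point): Centre of the trough, 13 mm above its underside.
- discard_box: Fixed grey open-topped box, outside 160 (x) x 210 (y) x 80 mm high (rolled rim to 84 mm), walls and floor 4 mm. Origin: centre of its underside.
- petri: Bystander: closed tan petri dish, 88 mm across, 16 mm high. Origin: centre of its underside.
- marker: Bystander: black marker pen, 136 mm long (y), 12 mm thick. Origin: centre of its underside.
- tip_box: Bystander: grey box of yellow pipette tips, 88 x 122 x 74 mm high. Origin: centre of its underside.

How it is judged:
By the outcome, as a careful person would: the job done as asked, in the order asked, and still so for the second after the job is handed in, with the robot touching nothing.
It also fails if it takes over 58 s, if anything falls off the work surface, if the arm or the gripper's body presses on something with over 40 N, if the wrist force passes 120 N, or if a joint passes its speed limit or range.

### The arm

A 7-joint arm with a two-finger parallel gripper is mounted at the origin on a cart in front of the work surface, level with it; the furniture and walls round the work are solid. World frame = base frame: x ahead of the robot, y to its left, z up, the work surface at z = 0. Lengths are in m, angles in rad, forces in N, time in s.
With the tool pointing down it reaches from about 0.4 to 0.85 m from the base axis. Payload 4.5 kg.
Tool frame: the origin (TCP) lies at the very end of the fingers, on their centre line; the grasp point (between the pads) lies 19 mm behind it (r.grip_depth is the z of the grasp point in the tool frame, in m); z points along the fingers, y is the line along which they close (so a half turn about z gives the same grasp; the last joint's range is limited). The gripper opens to 88 mm and grips with 3 to 60 N. Pads are 18 mm wide; open, the fingers measure 123 mm over their backs; the gripper's body (75 mm by 187 mm) begins 45 mm behind the grasp point.
Start: joints at [-1.106, 0.689, -0.195, 1.565, 0.157, 0.902, -0.215], TCP at [0.261, 0.568, 0.239] pointing down, gripper open.
Joint ranges: [-3.01, 3.01], [-0.46, 2.08], [-1.47, 1.51], [0.13, 2.56], [-1, 4.14], [0.04, 2.09], [-2.66, 2.66]. Speed limits (rad/s): [2.57, 2.57, 3.14, 3.14, 3.14, 3.14, 3.14].

### API

Orientations are given as a unit quaternion [x, y, z, w].
In Python, from plant import r, imaging gives the robot as it stands (r), with the cameras (imaging).
- The arm moves only by the shell command python3 steer.py 'ROWS' [FORCE]. ROWS is a JSON object whose key "steps" holds a list of rows, 1 to 10 of them, each of 7 numbers: the opening from 0.0 (shut) to 1.0 (fully open), then dx, dy, dz in m, then a rotation vector rx, ry, rz in rad; each row is the pose to reach, as a shift and turn from the pose commanded when the command began, along the tool's axes at that moment; what a row does not reach only later rows make up. A row lasts 1/10 s, in which the tool goes at most 0.05 m and 0.15 rad, less where a joint would pass 70% of its speed; a pose out of reach is approached as far as the arm can. The fingers move at their own pace and stop on an object; FORCE is the grip in N (left out, the last holds). Time passes only in rows, so rows that do not move let the fingers close. It prints the time, the measured TCP pose, the force, the opening and the grip force at its end. Input that does not fit is refused with a message, and nothing moves.
- r.get_state(): the state, without advancing time (a new reading comes with each control period).
- imaging.snapshot(name): name is "side" or "top" or "wrist"; returns the picture (420x560x3 uint8, red, green, blue); there is no depth.
- imaging.camera_params(name): a dict with "fx", "fy", "cx", "cy" (pixels), "k1" (the pictures are not rectified: a ray, as slopes to the right and down, at radius r is drawn at 1 + k1 r^2 times it, then the intrinsics apply), "rvec" (rotation vector, rad) and "tvec" (3), from world to camera coordinates, as OpenCV has them. Camera axes: x right, y down, z forward; pixel columns grow to the right and rows downward; lengths in m; the calibration is good to about 2 mm. A picture is of the moment at which its call begins: read the wrist's pose just before it. camera_params takes no time and is no camera call; for the wrist camera it gives the pose at the moment of the call.
- r.finish_job(): hands the job in; it is judged then, once.
The state is a dict: "clock": time; "q": joint angles; "qd": joint speeds; "joint_torque": joint torques, N m; "tool_pos": TCP position; "eef_rot": TCP orientation; "contact_force": force on the tool from outside, world axes, zero at the start; "moment": the same for the moment, N m; "opening": opening from 0.0 (shut) to 1.0 (fully open); "finger_force": force on a finger pad.
Only numpy, scipy, OpenCV 4.12 (cv2) and the standard library are available. Lean on these libraries where they do the work, as an engineer would, in place of code of your own. Each camera call takes 0.05 s, during which the arm holds its last target. There are 200 camera calls.

## Working session

There is one attempt and no reset: what is moved stays moved. The work goes in short steps, Python scripts to look and compute and a shell command to move; the robot and the scene stay as the last step left them, time stands still between calls to the robot, and variables do not carry over. Pictures are saved under pics/ and viewed, at most 10 in all, crops included, and the job is handed in when it is done.

```bash
ls; mkdir -p pics; python3 - <<'E'
from plant import r, imaging
import cv2
s=r.get_state();print(s['clock'],s['tool_pos'],s['eef_rot'],s['opening'])
for n in("top","side"):
    cv2.imwrite(f"pics/{n}0.png",cv2.resize(imaging.snapshot(n)[:,:,::-1],(800,600),interpolation=cv2.INTER_CUBIC))
    print(imaging.camera_params(n))
E
```

```text
pics
plant.py
steer.py
0.0 [0.26078463 0.56730803 0.23792123] [ 2.13690435e-01  9.76901005e-01 -9.00158221e-04 -1.22166126e-04] 0.9966822316569519
{'fx': 523.1540269393771, 'fy': 523.1540269393771, 'cx': 279.3114908898616, 'cy': 216.70110442989915, 'k1': -0.10578296377390423, 'rvec': array([ 2.21171214, -2.17992585,  0.09023652]), 'tvec': array([-0.01799812,  0.60041392,  1.2559025 ])}
{'fx': 424.83020379569115, 'fy': 424.83020379569115, 'cx': 278.4035471128857, 'cy': 201.43512880317073, 'k1': -0.08479095590654549, 'rvec': array([ 1.99404913, -0.09353921,  0.09728081]), 'tvec': array([-0.59250851,  0.07296311,  1.22465925])}
```

View pics/top0.png

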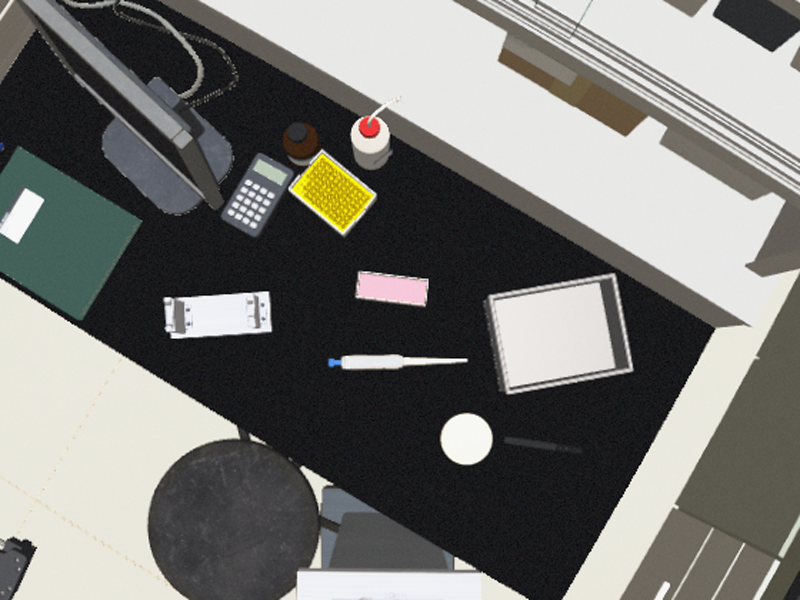

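View pics/side0.png

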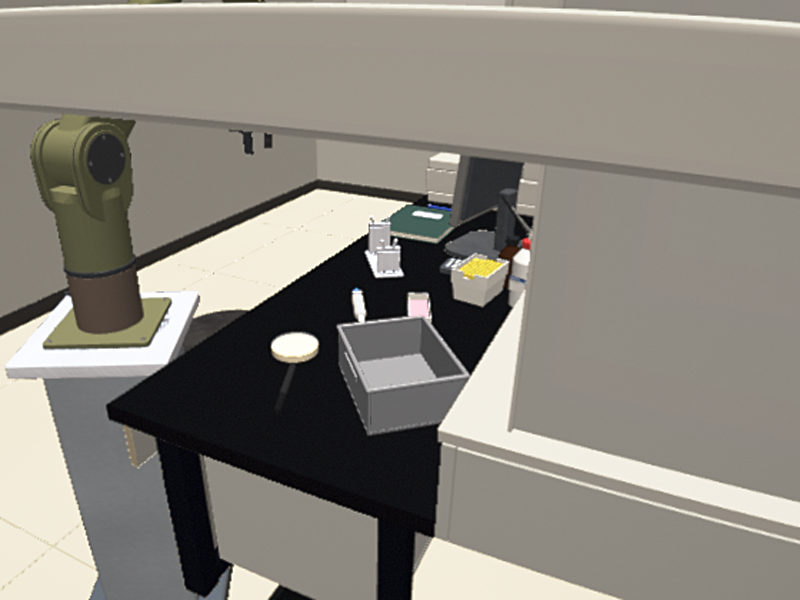

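Top view (800 px scale): pipette plunger (329,363), tip (467,360), trough (392,289), rest with taller upright on the left (~180,315) and lower upright (~258,311), box (560,333). Side view confirms the taller upright is the far (+y) one; there is an overhead beam and a shelf on the far side.

```bash
cat > h.py <<'E'
import numpy as np, cv2
from scipy.spatial.transform import Rotation as R
def ray(p,px):
    K=np.array([[p['fx'],0,p['cx']],[0,p['fy'],p['cy']],[0,0,1.]])
    n=cv2.undistortPoints(np.array([[px]],float),K,np.array([p['k1'],0,0,0,0.]))[0,0]
    M=R.from_rotvec(p['rvec']).as_matrix()
    return -M.T@p['tvec'], M.T@np.array([n[0],n[1],1])
def onz(p,px,z):
    o,d=ray(p,px); return o+d*(z-o[2])/d[2]
def tri(views):  # [(params,px),...] least squares point + residual
    A=np.zeros((3,3));b=np.zeros(3);L=[]
    for p,px in views:
        o,d=ray(p,px);d/=np.linalg.norm(d);P=np.eye(3)-np.outer(d,d);A+=P;b+=P@o;L.append((P,o))
    x=np.linalg.solve(A,b); return x,[np.linalg.norm(P@(x-o)) for P,o in L]
def s8(u,v): return ((u+.5)*.7-.5,(v+.5)*.7-.5)
def proj(p,X):
    K=np.array([[p['fx'],0,p['cx']],[0,p['fy'],p['cy']],[0,0,1.]])
    return cv2.projectPoints(np.array([X],float),p['rvec'],p['tvec'],K,np.array([p['k1'],0,0,0,0.]))[0][0,0]
E
python3 - <<'E'
from plant import r, imaging
from h import *
np.set_printoptions(precision=4,suppress=True)
p=imaging.camera_params('top')
for n,u,v,z in [('plunger',329,363,.0125),('handle mid',372,362,.02),('tip',467,360,.0125),('tr1',357,272,.026),('tr2',428,277,.026),('tr3',426,306,.026),('tr4',356,299,.026),
 ('rest c1',172,338,.0),('c2',272,331,.006),('c3',270,292,.006),('c4',166,297,.0),
 ('box1',487,297,.084),('box2',615,275,.084),('box3',632,371,.084),('box4',506,392,.084),('petri',466,439,.016),('mk1',505,440,.012),('mk2',581,451,.012),('tb',333,193,.074)]:
    print(n,onz(p,s8(u,v),z))
w=imaging.camera_params('wrist');print(w)
s=r.get_state();M=R.from_quat(s['eef_rot']).as_matrix();print(M)
Mc=R.from_rotvec(w['rvec']).as_matrix();c=-Mc.T@w['tvec'];print('cam in tool',M.T@(c-s['tool_pos']),M.T@Mc.T)
E
```

```text
plunger [0.5082 0.1093 0.0125]
handle mid [0.511  0.0357 0.02  ]
tip [ 0.5166 -0.1268  0.0125]
tr1 [0.6636 0.0636 0.026 ]
tr2 [ 0.657  -0.0575  0.026 ]
tr3 [ 0.6073 -0.0546  0.026 ]
tr4 [0.6175 0.0645 0.026 ]
rest c1 [0.5468 0.3846 0.    ]
c2 [0.5616 0.2092 0.006 ]
c3 [0.629  0.2143 0.006 ]
c4 [0.6182 0.3976 0.    ]
box1 [ 0.6194 -0.1509  0.084 ]
box2 [ 0.6592 -0.3634  0.084 ]
box3 [ 0.5016 -0.3912  0.084 ]
box4 [ 0.4656 -0.183   0.084 ]
petri [ 0.3822 -0.1261  0.016 ]
mk1 [ 0.3806 -0.1935  0.012 ]
mk2 [ 0.3623 -0.3256  0.012 ]
tb [0.789  0.1038 0.074 ]
{'fx': 310.9727821737491, 'fy': 310.9727821737491, 'cx': 280.94457419812505, 'cy': 213.3431929829689, 'k1': -0.01527635599426144, 'rvec': array([-2.4364, -1.5612, -0.2213]), 'tvec': array([-0.625 , -0.0383,  0.3888])}
[[-0.9087  0.4175 -0.0006]
 [ 0.4175  0.9087 -0.0016]
 [-0.0001 -0.0017 -1.    ]]
cam in tool [ 0.0718  0.0009 -0.1452] [[-0.0006 -0.9601 -0.2798]
 [ 1.     -0.0006  0.0001]
 [-0.0003 -0.2798  0.9601]]
```

```bash
cat >> h.py <<'E'
def yawM(th,tilt=0):  # tool down, tool x = object +y (yaw th), tool y = object +x
    c,s=np.cos(th),np.sin(th); ob=np.array([[c,-s,0],[s,c,0],[0,0,1]])
    ob=ob@R.from_rotvec([tilt,0,0]).as_matrix()
    return np.column_stack([ob[:,1],ob[:,0],-ob[:,2]])
def need(s,pos,M,ref=None):
    C=R.from_quat(s['eef_rot']).as_matrix()
    return np.round(C.T@(np.array(pos)-s['tool_pos']),4),np.round(R.from_matrix(C.T@M).as_rotvec(),4)
E
python3 - <<'E'
from plant import r, imaging
from h import *
print(need(r.get_state(),[.53,.32,.25],yawM(.05)))
E
```

```text
(array([-0.3479, -0.1124, -0.0118]), array([-1.4000e-03,  1.0000e-03,  1.0901e+00]))
```

```bash
python3 steer.py '{"steps": [[1,-0.04,-0.013,0,0,0,0.14],[1,-0.08,-0.026,-0.003,0,0,0.28],[1,-0.12,-0.039,-0.005,0,0,0.42],[1,-0.16,-0.052,-0.007,0,0,0.56],[1,-0.2,-0.065,-0.009,0,0,0.7],[1,-0.24,-0.078,-0.01,0,0,0.84],[1,-0.28,-0.091,-0.011,0,0,0.97],[1,-0.32,-0.104,-0.012,0,0,1.09],[1,-0.348,-0.112,-0.012,0,0,1.09],[1,-0.348,-0.112,-0.012,0,0,1.09]]}'
python3 - <<'E'
from plant import r, imaging
from h import *
import json
w=imaging.camera_params('wrist');im=imaging.snapshot('wrist')[:,:,::-1]
cv2.imwrite('pics/w1.png',cv2.resize(im,(800,600),interpolation=cv2.INTER_CUBIC))
json.dump({k:np.array(v).tolist() for k,v in w.items()},open('w1.json','w'))
print(need(r.get_state(),[.55,.04,.25],yawM(.035)))
E
```

```text
clock: 1.1
tool_pos: [0.5344, 0.3153, 0.2504]
eef_rot: [0.692, 0.722, -0.0, 0.002]
contact_force: [0.2, -1.3, 0.5]
opening: 0.999
finger_force: 0.0
(array([-0.2788,  0.0054,  0.0007]), array([0.0001, 0.0015, 0.0105]))
```

View pics/w1.png

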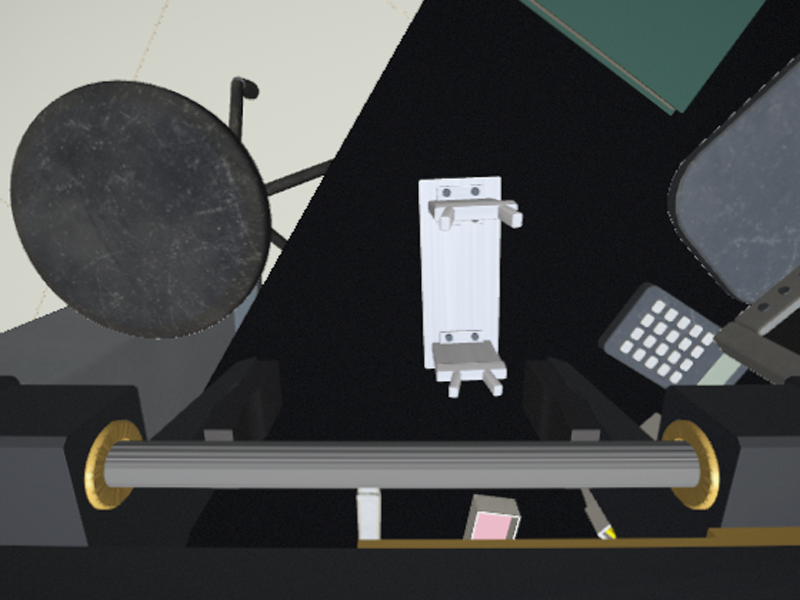

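Wrist view: rest base corners about (420,180),(500,177),(426,368); high upright prongs (446,217),(512,215), low ones (455,390),(493,388). The gripper hides what lies below row 430, so I view from two more stations.

```bash
cat >> h.py <<'E'
def shot(r,n):
    import json
    w=imaging.camera_params('wrist');im=imaging.snapshot('wrist')[:,:,::-1]
    cv2.imwrite(f'pics/raw{n}.png',im)
    json.dump({k:np.array(v).tolist() for k,v in w.items()},open(f'{n}.json','w'))
    return im
def load(n):
    import json
    return {k:np.array(v) for k,v in json.load(open(f'{n}.json')).items()}
E
python3 steer.py '{"steps": [[1,-0.04,-0.01,0,0,0,0],[1,-0.08,-0.02,0,0,0,0],[1,-0.125,-0.03,0,0,0,0],[1,-0.125,-0.03,0,0,0,0],[1,-0.125,-0.03,0,0,0,0]]}'
python3 -c "
from plant import r, imaging
from h import *
shot(r,'w2')"
python3 steer.py '{"steps": [[1,-0.045,0,0,0,0,0],[1,-0.09,0,0,0,0,0],[1,-0.135,0,0,0,0,0],[1,-0.18,0,0,0,0,0],[1,-0.22,0,0,0,0,0],[1,-0.22,0,0,0,0,0],[1,-0.22,0,0,0,0,0]]}'
python3 - <<'E'
from plant import r, imaging
from h import *
a=cv2.imread('pics/w1.png');b=shot(r,'w2') if 0 else cv2.imread('pics/raww2.png');c=shot(r,'w3')
print(r.get_state()['tool_pos'])
# overview: w2, w3 side by side at native 400 wide
cv2.imwrite('pics/ov.png',np.hstack([cv2.resize(b,(400,300),interpolation=cv2.INTER_AREA),cv2.resize(c,(400,300),interpolation=cv2.INTER_AREA)]))
E
```

```text
clock: 1.65
tool_pos: [0.5058, 0.195, 0.2508]
eef_rot: [0.689, 0.725, 0.0, -0.001]
contact_force: [-0.7, 1.5, -0.1]
opening: 1.001
finger_force: 0.0
clock: 2.4
tool_pos: [0.5184, -0.0238, 0.2506]
eef_rot: [0.689, 0.725, 0.001, -0.0]
contact_force: [0.7, 1.3, 0.7]
opening: 0.998
finger_force: 0.0
[ 0.51830667 -0.02257448  0.25051928]
```

View pics/ov.png

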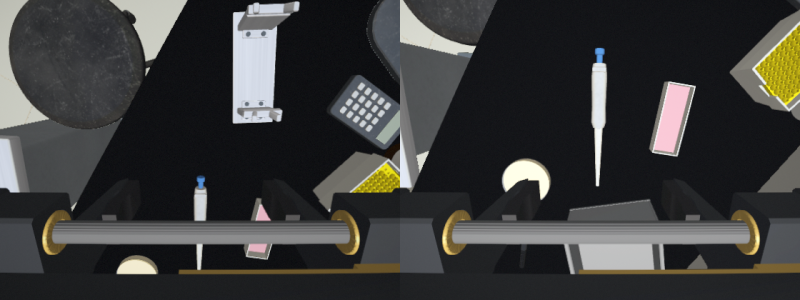

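The second station shows the rest from nearer the robot's right; the third shows pipette and trough whole. Enlarged crops next.

```bash
python3 - <<'E'
from h import *
k=3.3
f=lambda n,x,y,w,h,k:cv2.resize(cv2.imread(f'pics/raw{n}.png')[y:y+h,x:x+w] if n!='w1' else cv2.resize(cv2.imread('pics/w1.png'),(560,420),interpolation=cv2.INTER_AREA)[y:y+h,x:x+w],None,fx=k,fy=k,interpolation=cv2.INTER_CUBIC)
cv2.imwrite('pics/rest.png',np.hstack([f('w1',280,115,110,180,k),f('w2',315,0,110,180,k)]))
cv2.imwrite('pics/pt.png',f('w3',255,55,180,214,2.8))
E
```

```text
(no output)
```

View pics/rest.png

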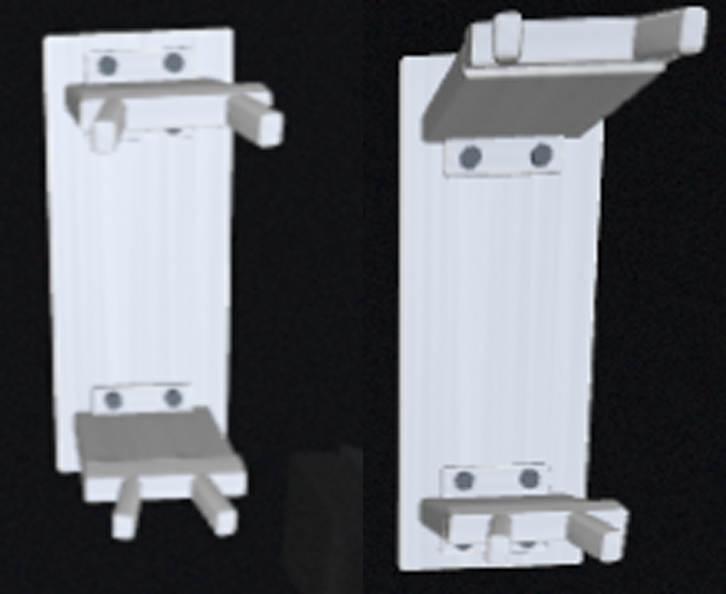

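View pics/pt.png

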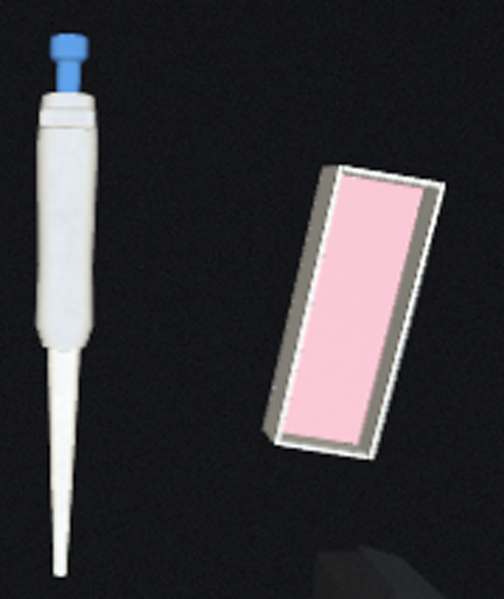

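```bash
python3 - <<'E'
from plant import r, imaging
from h import *
import json
np.set_printoptions(precision=4,suppress=True)
# w1.json saved; w2,w3
p1,p2,p3=load('w1'),load('w2'),load('w3'); pt=imaging.camera_params('top')
k=3.3
A=lambda u,v:(p1,(280+(u+.5)/k-.5,115+(v+.5)/k-.5))
B=lambda u,v:(p2,(315+(u-363+.5)/k-.5,(v+.5)/k-.5))
C=lambda u,v:(p3,(255+(u+.5)/2.8-.5,55+(v+.5)/2.8-.5))
for n,a in [('A TL',A(43,36)),('A TR',A(234,29)),('A BL',A(58,472)),('B TL',B(400,57)),('B BL',B(400,570)),('B BR',B(580,562))]: print(n,onz(*a,.006))
for n,a,b in [('baseTL',A(43,36),B(400,57)),('baseBL',A(58,472),B(400,570)),('hiL',A(103,138),B(508,20)),('hiR',A(270,127),B(692,30)),('loL',A(123,527),B(497,548)),('loR',A(223,520),B(607,545))]:
    x,e=tri([a,b]);print(n,x,e)
T=lambda u,v:(pt,s8(u,v))
for n,a,b in [('plunger',C(69,34),T(329,363)),('tip',C(60,576),T(467,360)),('tr1',C(337,166),T(357,272)),('tr2',C(443,184),T(356,299)) ,('TL',C(337,166),T(356,299)),('TR',C(443,184),T(357,272)),('BR',C(373,459),T(428,277)),('BL',C(276,443),T(426,306))]:
    x,e=tri([a,b]);print(n,x,e)
for n,a,z in [('plunger',C(69,34),.0125),('shoulderL',C(42,100),.0125),('shR',C(95,100),.0125),('endL',C(38,330),.0125),('endR',C(94,330),.0125),('tip',C(60,576),.0125),('TL',C(337,166),.026),('TR',C(443,184),.026),('BR',C(373,459),.026),('BL',C(276,443),.026)]: print(n,onz(*a,z))
E
```

```text
A TL [0.547  0.3845 0.006 ]
A TR [0.6166 0.39   0.006 ]
A BL [0.5621 0.2116 0.006 ]
B TL [0.5468 0.3836 0.006 ]
B BL [0.5621 0.2109 0.006 ]
B BR [0.6303 0.2174 0.006 ]
baseTL [0.5471 0.3845 0.003 ] [np.float64(1.9244230963036298e-05), np.float64(1.924423096314479e-05)]
baseBL [0.5623 0.2106 0.004 ] [np.float64(4.3968100570555e-05), np.float64(4.3968100570593875e-05)]
hiL [0.5599 0.36   0.1163] [np.float64(0.0003094841119840595), np.float64(0.0003094841119839296)]
hiR [0.6076 0.3638 0.106 ] [np.float64(9.603637716360387e-05), np.float64(9.603637716388511e-05)]
loL [0.5778 0.2311 0.0902] [np.float64(0.0002580455120453038), np.float64(0.0002580455120455745)]
loR [0.6114 0.2333 0.0872] [np.float64(0.00015484798315713692), np.float64(0.00015484798315699739)]
plunger [0.5094 0.1088 0.0204] [np.float64(0.0011931742653851515), np.float64(0.0011931742653850227)]
tip [ 0.5172 -0.1263  0.0169] [np.float64(0.0006345762490230826), np.float64(0.0006345762490231342)]
tr1 [ 0.692   0.0743 -0.2181] [np.float64(0.0005035525962546509), np.float64(0.0005035525962546157)]
tr2 [0.6056 0.0568 0.1745] [np.float64(0.0014760442995218393), np.float64(0.0014760442995218348)]
TL [0.6158 0.0636 0.0464] [np.float64(6.107364076143435e-05), np.float64(6.107364076144899e-05)]
TR [0.6625 0.0614 0.0348] [np.float64(0.0018981962276956596), np.float64(0.0018981962276956724)]
BR [ 0.6565 -0.0586  0.0225] [np.float64(0.0012537043307965863), np.float64(0.0012537043307966867)]
BL [ 0.6083 -0.0535  0.0289] [np.float64(0.0015516482412884502), np.float64(0.001551648241288602)]
plunger [0.5105 0.1101 0.0125]
shoulderL [0.5006 0.0845 0.0125]
shR [0.5224 0.0856 0.0125]
endL [ 0.5027 -0.0106  0.0125]
endR [ 0.5274 -0.0094  0.0125]
tip [ 0.5179 -0.1283  0.0125]
TL [0.6217 0.0644 0.026 ]
TR [0.666  0.0597 0.026 ]
BR [ 0.6544 -0.0585  0.026 ]
BL [ 0.6103 -0.0533  0.026 ]
```

```bash
python3 - <<'E'
from plant import r, imaging
from h import *
print(need(r.get_state(),[.5132,.021,.003],yawM(.033)))
E
```

```text
(array([ 0.0433, -0.0029,  0.2476]), array([ 0.0004, -0.0019,  0.0203]))
```

```bash
python3 steer.py '{"steps": [[1,0.02,-0.001,0.04,0,0,0.02],[1,0.043,-0.003,0.085,0,-0.002,0.02],[1,0.043,-0.003,0.13,0,-0.002,0.02],[1,0.043,-0.003,0.17,0,-0.002,0.02],[1,0.043,-0.003,0.195,0,-0.002,0.02],[1,0.043,-0.003,0.21,0,-0.002,0.02],[1,0.043,-0.003,0.21,0,-0.002,0.02],[1,0.043,-0.003,0.21,0,-0.002,0.02]]}'
python3 - <<'E'
from plant import r, imaging
from h import *
print(need(r.get_state(),[.5132,.021,.003],yawM(.033)))
E
```

```text
clock: 3.25
tool_pos: [0.5128, 0.0198, 0.0408]
eef_rot: [0.695, 0.719, -0.0, 0.0]
contact_force: [0.5, -0.6, 0.4]
opening: 1.0
finger_force: 0.0
(array([0.0012, 0.0004, 0.0378]), array([0.0001, 0.0007, 0.    ]))
```

```bash
python3 steer.py '{"steps": [[1,0.001,0,0.015,0,0,0],[1,0.001,0,0.028,0,0,0],[1,0.001,0,0.0375,0,0,0],[1,0.001,0,0.0375,0,0,0],[0.2,0.001,0,0.0375,0,0,0],[0.2,0.001,0,0.0375,0,0,0],[0,0.001,0,0.0375,0,0,0],[0,0.001,0,0.0375,0,0,0],[0,0.001,0,0.0375,0,0,0],[0,0.001,0,0.0375,0,0,0]]}' 15
python3 steer.py '{"steps": [[0,0,0,0,0,0,0],[0,0,0,0,0,0,0],[0,0,0,0,0,0,0]]}' 15
```

```text
clock: 4.25
tool_pos: [0.5126, 0.0185, 0.0033]
eef_rot: [0.696, 0.718, -0.001, 0.001]
contact_force: [-0.1, 0.1, 0.4]
opening: 0.482
finger_force: 0.0
clock: 4.55
tool_pos: [0.5126, 0.0185, 0.0032]
eef_rot: [0.696, 0.718, -0.001, 0.001]
contact_force: [-0.7, 0.8, 0.4]
opening: 0.248
finger_force: 15.0
```

```bash
cat >> h.py <<'E'
REST=np.array([.589,.3007,0]); RY=.084; LY=.0275; LZ=.003
def seat(dz,off=(0,0,0)):
    c,s=np.cos(RY),np.sin(RY); Z=np.array([[c,-s,0],[s,c,0],[0,0,1]])
    t=R.from_rotvec([.209,0,0]).as_matrix()
    return REST+Z@(np.array([0,0,.075])+t@np.array([0,LY,LZ])+np.array(off))+[0,0,dz], yawM(RY,.209)
E
python3 steer.py '{"steps": [[0,0,0,-0.02,0,0,0],[0,0,0,-0.05,0,0,0],[0,0,0,-0.1,0,0,0],[0,0,0,-0.15,0,0,0],[0,0,0,-0.17,0,0,0],[0,0,0,-0.17,0,0,0],[0,0,0,-0.17,0,0,0]]}' 25
python3 - <<'E'
from plant import r, imaging
from h import *
print(seat(.06),need(r.get_state(),*seat(.06)))
E
```

```text
clock: 5.25
tool_pos: [0.5121, 0.0189, 0.1729]
eef_rot: [0.696, 0.718, -0.001, 0.001]
contact_force: [-1.1, 0.2, -1.0]
opening: 0.25
finger_force: 25.0
(array([0.58679515, 0.32688647, 0.14364047]), array([[-0.08207547,  0.99647407, -0.01740798],
       [ 0.97478969,  0.08390125,  0.2067502 ],
       [ 0.20748176,  0.        , -0.97823889]])) (array([0.3057, 0.084 , 0.0287]), array([ 0.0052,  0.2108, -0.0537]))
```

```bash
python3 steer.py '{"steps": [[0,0.03,0.009,0,0,0.02,-0.005],[0,0.07,0.02,0,0,0.05,-0.01],[0,0.11,0.031,0,0,0.08,-0.02],[0,0.15,0.042,0,0.001,0.11,-0.03],[0,0.19,0.053,0,0.002,0.14,-0.035],[0,0.23,0.064,0,0.003,0.17,-0.04],[0,0.265,0.074,0,0.004,0.2,-0.05],[0,0.295,0.082,0.003,0.005,0.21,-0.054],[0,0.306,0.084,0.008,0.005,0.211,-0.054],[0,0.306,0.084,0.008,0.005,0.211,-0.054]]}'
python3 steer.py '{"steps": [[0,0,0,0,0,0,0],[0,0,0,0,0,0,0]]}'
python3 - <<'E'
from plant import r, imaging
from h import *
s=r.get_state()
print(s['tool_pos'],need(s,*seat(.06)),need(s,*seat(.0)))
cv2.imwrite('pics/w4.png',cv2.resize(shot(r,'w4'),(800,600),interpolation=cv2.INTER_CUBIC))
E
```

```text
clock: 6.25
tool_pos: [0.5851, 0.3282, 0.1615]
eef_rot: [0.672, 0.733, 0.069, -0.078]
contact_force: [-0.2, -0.1, -0.8]
opening: 0.249
finger_force: 25.0
clock: 6.45
tool_pos: [0.5874, 0.3246, 0.1641]
eef_rot: [0.674, 0.732, 0.07, -0.076]
contact_force: [0.3, 0.8, -0.5]
opening: 0.245
finger_force: 25.0
[0.58736284 0.32461668 0.16409525] (array([-0.0019, -0.0004,  0.0205]), array([ 0.0001,  0.0022, -0.0022])) (array([-0.0143, -0.0004,  0.0792]), array([ 0.0001,  0.0022, -0.0022]))
```

View pics/w4.png

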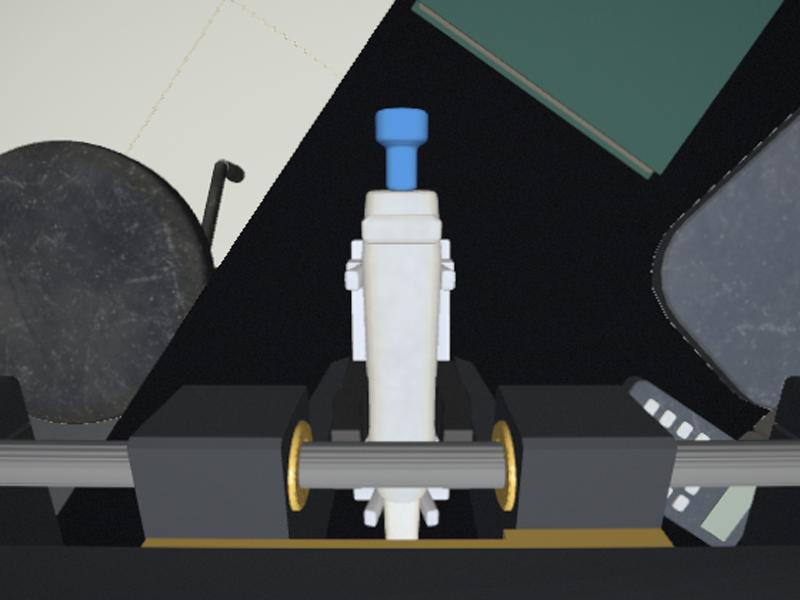

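The pipette hangs centred: high prongs (353,277)/(449,277) about the handle at x=402, low prongs (373,510)/(430,510) about the shaft at 402. Lower.

```bash
python3 steer.py '{"steps": [[0,-0.003,0,0.015,0,0.002,-0.002],[0,-0.006,0,0.03,0,0.002,-0.002],[0,-0.009,0,0.045,0,0.002,-0.002],[0,-0.011,0,0.058,0,0.002,-0.002],[0,-0.012,0,0.067,0,0.002,-0.002],[0,-0.012,0,0.067,0,0.002,-0.002],[0,-0.012,0,0.067,0,0.002,-0.002]]}'
python3 - <<'E'
from plant import r, imaging
from h import *
s=r.get_state()
print(s['tool_pos'],need(s,*seat(.0)))
E
```

```text
clock: 7.2
tool_pos: [0.5873, 0.3296, 0.0966]
eef_rot: [0.672, 0.733, 0.072, -0.077]
contact_force: [0.8, 0.2, -1.2]
opening: 0.248
finger_force: 25.0
[0.58728622 0.32957554 0.09657627] (array([-0.0053, -0.0007,  0.0121]), array([ 0.0007, -0.0023,  0.0024]))
```

```bash
python3 steer.py '{"steps": [[0,-0.002,0,0.004,0,0,0],[0,-0.004,0,0.007,0,0,0],[0,-0.005,0,0.009,0,0,0],[0,-0.005,0,0.009,0,0,0],[0,-0.005,0,0.009,0,0,0]]}'
python3 - <<'E'
from plant import r, imaging
from h import *
s=r.get_state()
print(s['tool_pos'],s['contact_force'],s['moment'],need(s,*seat(.0)))
E
```

```text
clock: 7.7
tool_pos: [0.5875, 0.3264, 0.0868]
eef_rot: [0.672, 0.733, 0.072, -0.077]
contact_force: [0.6, -0.2, -0.3]
opening: 0.248
finger_force: 25.0
[0.58747865 0.3263795  0.08678454] [ 0.56565295 -0.1897012  -0.27493814] [-0.31125136  0.0013521   0.00484283] (array([-0.0001, -0.0006,  0.0032]), array([ 0.0007, -0.0022,  0.0022]))
```

```bash
for i in 1 2; do python3 steer.py '{"steps": [[0,0,0,0.001,0,0,0],[0,0,0,0.0015,0,0,0],[0,0,0,0.0015,0,0,0]]}' 15
python3 -c "
from plant import r, imaging
s=r.get_state();print(s['contact_force'],s['moment'])"; done
```

```text
clock: 8.0
tool_pos: [0.5875, 0.3268, 0.0853]
eef_rot: [0.672, 0.733, 0.072, -0.077]
contact_force: [0.5, -0.9, 0.2]
opening: 0.251
finger_force: 15.0
[ 0.49235321 -0.92914509  0.1702237 ] [-0.26990267  0.05997645 -0.00071272]
clock: 8.3
tool_pos: [0.5875, 0.3269, 0.0851]
eef_rot: [0.672, 0.733, 0.072, -0.077]
contact_force: [-2.0, -2.3, 8.3]
opening: 0.249
finger_force: 15.0
[-2.04061316 -2.25985969  8.28980377] [-0.46943206  0.55370051  0.05660737]
```

```bash
python3 steer.py '{"steps": [[0,0,0,-0.001,0,0,0],[0,0,0,-0.001,0,0,0],[0.3,0,0,-0.001,0,0,0],[0.4,0,0,-0.001,0,0,0],[0.6,0,0,-0.001,0,0,0],[0.6,0,0,-0.001,0,0,0],[0.6,0,0,-0.001,0,0,0],[0.6,0,0,-0.001,0,0,0],[0.6,0,0,-0.001,0,0,0]]}' 5
python3 steer.py '{"steps": [[0.6,0,0,-0.02,0,0,0],[0.6,0,0,-0.05,0,0,0],[0.6,0,0,-0.09,0,0,0],[0.6,0,0,-0.13,0,0,0],[0.6,0,0,-0.15,0,0,0],[0.6,0,0,-0.15,0,0,0],[0.6,0,0,-0.15,0,0,0]]}'
python3 - <<'E'
from plant import r, imaging
from h import *
s=r.get_state()
print(s['tool_pos'])
a=shot(r,'w5');b=imaging.snapshot('side')[:,:,::-1]
print(need(s,[.6381,-.0,.15],yawM(-.097)))
cv2.imwrite('pics/chk1.png',np.hstack([cv2.resize(a[:,120:450],(470,600)),cv2.resize(b[130:240,235:295],(328,600),interpolation=cv2.INTER_CUBIC)]))
E
```

```text
clock: 9.2
tool_pos: [0.5874, 0.3268, 0.0847]
eef_rot: [0.672, 0.733, 0.072, -0.077]
contact_force: [0.2, 0.1, 0.1]
opening: 0.602
finger_force: 0.0
clock: 9.9
tool_pos: [0.5896, 0.2955, 0.2312]
eef_rot: [0.672, 0.733, 0.071, -0.077]
contact_force: [-0.1, 0.6, 0.1]
opening: 0.597
finger_force: 0.0
[0.58958668 0.29547947 0.23118906]
(array([-0.3089,  0.0228,  0.0168]), array([-0.0186, -0.2106,  0.1827]))
```

View pics/chk1.png

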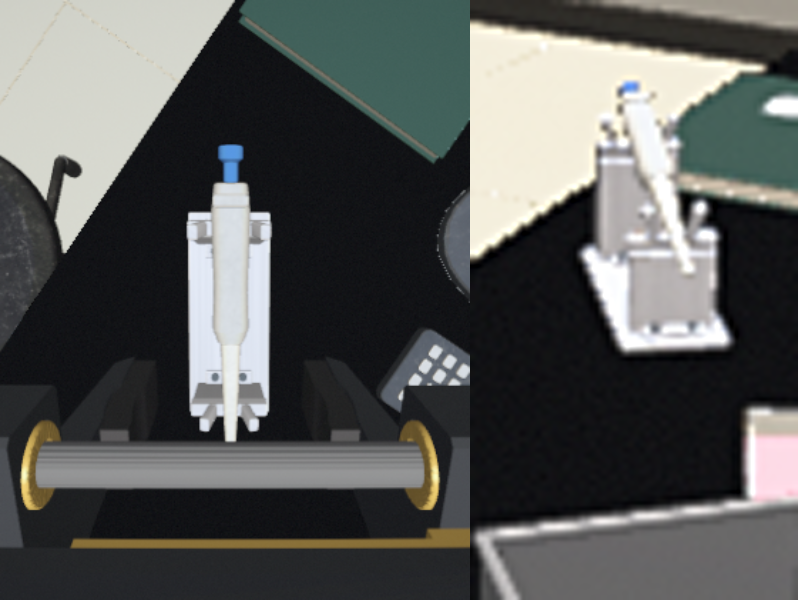

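Pipette is seated: handle between high prongs, shaft between low prongs, tip downslope. Now the trough.

```bash
python3 steer.py '{"steps": [[1,-0.04,0.003,0,0,-0.03,0.02],[1,-0.08,0.006,0,-0.003,-0.06,0.05],[1,-0.12,0.009,0,-0.006,-0.09,0.08],[1,-0.16,0.012,0,-0.009,-0.12,0.1],[1,-0.2,0.015,0.005,-0.012,-0.15,0.13],[1,-0.24,0.018,0.01,-0.015,-0.18,0.16],[1,-0.28,0.021,0.015,-0.018,-0.21,0.183],[1,-0.309,0.023,0.017,-0.0186,-0.2106,0.1827],[1,-0.309,0.023,0.017,-0.0186,-0.2106,0.1827],[1,-0.309,0.023,0.017,-0.0186,-0.2106,0.1827]]}'
python3 steer.py '{"steps": [[1,0,0,0,0,0,0],[1,0,0,0,0,0,0]]}'
python3 - <<'E'
from plant import r, imaging
from h import *
print(need(r.get_state(),[.6381,.0031,.008],yawM(-.097)))
E
```

```text
clock: 11.0
tool_pos: [0.6377, 0.0001, 0.1486]
eef_rot: [0.741, 0.672, -0.001, -0.001]
contact_force: [-0.2, 1.0, -0.8]
opening: 1.003
finger_force: 0.0
clock: 11.2
tool_pos: [0.6386, 0.0022, 0.1501]
eef_rot: [0.74, 0.673, 0.001, -0.0]
contact_force: [-0.6, -0.9, -0.3]
opening: 0.997
finger_force: 0.0
(array([ 0.0007, -0.0006,  0.1421]), array([ 0.0002, -0.0014,  0.0024]))
```

```bash
python3 steer.py '{"steps": [[1,0.001,0,0.03,0,0,0],[1,0.001,0,0.06,0,0,0],[1,0.001,0,0.09,0,0,0],[1,0.001,0,0.115,0,0,0],[1,0.001,0,0.132,0,0,0],[1,0.001,0,0.142,0,0,0],[1,0.001,0,0.142,0,0,0],[1,0.001,0,0.142,0,0,0]]}'
python3 steer.py '{"steps": [[0,0,0,0,0,0,0],[0,0,0,0,0,0,0],[0,0,0,0,0,0,0],[0,0,0,0,0,0,0],[0,0,0,0,0,0,0],[0,0,0,0,0,0,0],[0,0,0,0,0,0,0]]}' 15
python3 steer.py '{"steps": [[0,0,0,-0.02,0,0,0],[0,0,0,-0.05,0,0,0],[0,0,0,-0.1,0,0,0],[0,0,0,-0.15,0,0,0],[0,0,0,-0.17,0,0,0],[0,0,0,-0.17,0,0,0],[0,0,0,-0.17,0,0,0]]}'
```

```text
clock: 12.0
tool_pos: [0.6395, 0.0012, 0.0089]
eef_rot: [0.741, 0.672, 0.001, 0.001]
contact_force: [-0.6, 0.2, -0.6]
opening: 1.005
finger_force: 0.0
clock: 12.7
tool_pos: [0.6388, 0.0009, 0.0082]
eef_rot: [0.741, 0.672, 0.0, 0.0]
contact_force: [-0.4, 0.1, 1.1]
opening: 0.511
finger_force: 15.0
clock: 13.4
tool_pos: [0.6382, 0.0011, 0.1776]
eef_rot: [0.741, 0.672, -0.0, -0.0]
contact_force: [-0.1, 0.2, -1.4]
opening: 0.508
finger_force: 15.0
```

```bash
python3 - <<'E'
from plant import r, imaging
from h import *
print(need(r.get_state(),[.558,-.27,.165],yawM(.182)))
E
```

```text
(array([-0.2776, -0.0535,  0.0127]), array([-5.00e-04, -1.00e-04, -2.79e-01]))
```

```bash
python3 steer.py '{"steps": [[0,-0.03,-0.006,0,0,0,-0.03],[0,-0.07,-0.014,0,0,0,-0.07],[0,-0.11,-0.022,0,0,0,-0.11],[0,-0.15,-0.03,0,0,0,-0.15],[0,-0.19,-0.038,0,0,0,-0.19],[0,-0.23,-0.046,0.005,0,0,-0.23],[0,-0.265,-0.051,0.01,0,0,-0.265],[0,-0.278,-0.0535,0.013,0,0,-0.279],[0,-0.278,-0.0535,0.013,0,0,-0.279],[0,-0.278,-0.0535,0.013,0,0,-0.279]]}'
python3 steer.py '{"steps": [[0,0,0,0,0,0,0],[0,0,0,0,0,0,0]]}'
python3 - <<'E'
from plant import r, imaging
from h import *
s=r.get_state()
print(need(s,[.558,-.27,.035],yawM(.182)),s['contact_force'])
a=shot(r,'w6');b=imaging.snapshot('top')[:,:,::-1]
cv2.imwrite('pics/box.png',np.hstack([cv2.resize(a,(400,300),interpolation=cv2.INTER_AREA),cv2.resize(b[150:330,280:520],(400,300),interpolation=cv2.INTER_CUBIC)]))
E
```

```text
clock: 14.4
tool_pos: [0.5589, -0.2679, 0.164]
eef_rot: [0.639, 0.769, 0.001, -0.001]
contact_force: [0.1, 1.3, 0.9]
opening: 0.51
finger_force: 15.0
clock: 14.6
tool_pos: [0.5595, -0.2681, 0.1652]
eef_rot: [0.639, 0.769, 0.001, -0.0]
contact_force: [0.4, 0.5, 0.1]
opening: 0.509
finger_force: 15.0
(array([-0.0018, -0.002 ,  0.1302]), array([ 0.0011, -0.001 ,  0.003 ])) [0.41309136 0.51565704 0.13789012]
```

View pics/box.png

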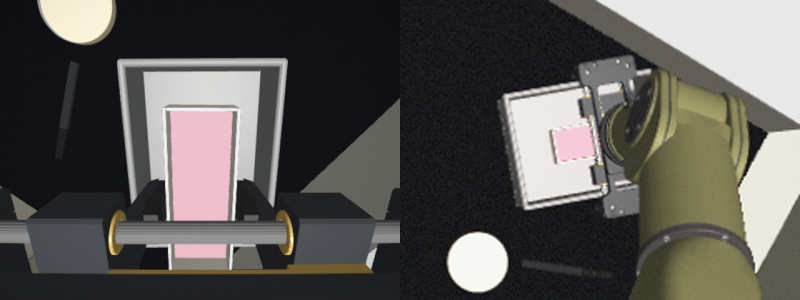

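Trough sits centred over the box, well inside its walls (left view: trough 165–235 within 120–285).

```bash
python3 steer.py '{"steps": [[0,-0.001,-0.001,0.025,0,0,0],[0,-0.002,-0.002,0.055,0,0,0],[0,-0.002,-0.002,0.085,0,0,0],[0,-0.002,-0.002,0.11,0,0,0],[0,-0.002,-0.002,0.128,0,0,0],[0,-0.002,-0.002,0.137,0,0,0],[0,-0.002,-0.002,0.137,0,0,0],[0,-0.002,-0.002,0.137,0,0,0]]}'
python3 steer.py '{"steps": [[0.65,0,0,0,0,0,0],[0.65,0,0,0,0,0,0],[0.65,0,0,0,0,0,0],[0.65,0,0,0,0,0,0],[0.65,0,0,0,0,0,0]]}'
python3 steer.py '{"steps": [[0.65,0,0,-0.02,0,0,0],[0.65,0,0,-0.06,0,0,0],[0.65,0,0,-0.11,0,0,0],[0.65,0,0,-0.16,0,0,0],[0.65,0,0,-0.2,0,0,0],[0.65,0.05,0,-0.2,0,0,0],[0.65,0.1,0,-0.2,0,0,0],[0.65,0.15,0,-0.2,0,0,0],[0.65,0.2,0,-0.2,0,0,0],[0.65,0.2,0,-0.2,0,0,0]]}'
python3 - <<'E'
from plant import r, imaging
from h import *
a=imaging.snapshot('side')[:,:,::-1];b=imaging.snapshot('top')[:,:,::-1]
cv2.imwrite('pics/end.png',np.hstack([cv2.resize(a[130:310,180:360],(400,400),interpolation=cv2.INTER_CUBIC),cv2.resize(b[80:360,100:460],(400,311))[:311].copy() if 0 else cv2.copyMakeBorder(cv2.resize(b[80:360,100:460],(400,311)),0,89,0,0,cv2.BORDER_CONSTANT)]))
E
```

```text
clock: 15.5
tool_pos: [0.5576, -0.2729, 0.0289]
eef_rot: [0.64, 0.768, 0.0, 0.001]
contact_force: [-0.2, -0.7, -0.3]
opening: 0.512
finger_force: 15.0
clock: 16.0
tool_pos: [0.557, -0.2729, 0.0283]
eef_rot: [0.64, 0.768, 0.0, 0.0]
contact_force: [-0.0, 0.2, -0.7]
opening: 0.653
finger_force: 0.0
clock: 17.0
tool_pos: [0.5196, -0.067, 0.2282]
eef_rot: [0.635, 0.772, 0.002, -0.002]
contact_force: [0.1, -0.2, 0.6]
opening: 0.652
finger_force: 0.0
```

View pics/end.png

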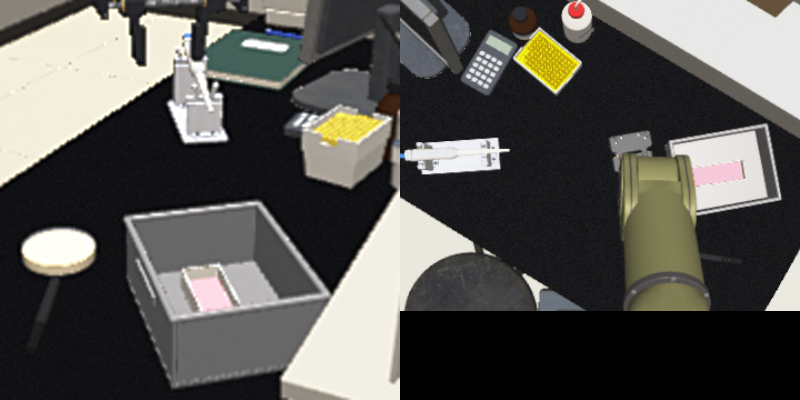

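The trough lies flat in the box, the pipette is still on its rest, and the bystanders have not moved.

```bash
python3 -c "
from plant import r, imaging
print(r.finish_job())"
```

```text
the job is handed in; nothing more can be done
None
```

The pipette is seated in its rest, tip downslope, and the trough is in the discard box (released about 15 mm above its floor); the petri dish, marker and tip box were not touched, and I handed the job in at about 17 s.

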